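# Index the casting turntable with its ratchet lever

### The job

On the casting turntable, bring the house-shaped mould round until it stands directly in front of the unloading tray, by swinging the turntable's ratchet lever back and forth. Turn it only by the lever's knob, never by touching the turntable or its moulds, and stop and let go when the house-shaped mould faces the tray.

Things in the scene. Friction and masses are not known exactly. Their poses are not given: they have to be found in the camera images.
- turntable: Round steel turntable, plate 266 mm across, top 54 mm up; toothed ratchet rim 300 mm across, 36 teeth (10 degrees a notch), top 46 mm up. Four filled white moulds, 40 mm high, are fixed on it a quarter turn apart: house-shaped, round, square, oblong. Origin on its vertical axis at bench height; +x points to the house-shaped mould. Turns only counter-clockwise from above; stays put.
- house_mould (a point): Centre, half-way up (74 mm above the bench), of the house-shaped mould: a pentagon in plan, a 64 mm wide rectangle with a pointed gable facing outward, 80 mm long in all, top 94 mm up. Fixed on the turntable, 85 mm from its axis.
- lever (a joint): Flat steel lever under the turntable, same axis, reaching 245 mm towards the robot. Rad, counter-clockwise from above positive; 0 mid-swing, stops at -0.30 and 0.30. Swung counter-clockwise it idles up to one notch (0.175), then its pawl turns the turntable angle for angle; swung back it clicks over the teeth and the turntable stays. Full stroke: three notches. About 5 N at the knob; stays put.
- knob (a point): Middle of the grip of the lever's upright knob: a black round post on the lever's end, 230 mm from the turning axis; 28 mm in diameter over its upper 45 mm, 18 mm below, top 120 mm above the bench. The point lies on the post's axis, 100 mm above the bench. The post turns with the lever.
- tray_spot (a point): Where the house-shaped mould's centre belongs: 85 mm from the turning axis, 74 mm above the bench, on the line from the axis through the middle of the unloading tray. The tray: fixed, aluminium, with rollers, 125 mm long, 104 mm wide, rims 70 mm high, at the turntable's rim, on the left seen from the robot, 165 to 290 mm from the axis.
Mind the look-alikes: they are no part of the job. Of the things like the part that bears tray_spot, leave any that is pink; of the rest the smaller one is meant.

How it is judged:
By the outcome, as a careful person would: the job done as asked, in the order asked, and still so for the second after the job is handed in, with the robot touching nothing.
It also fails if it takes over 64 s, if anything falls off the work surface, if the arm or the gripper's body presses on something with over 40 N, if the wrist force passes 120 N, or if a joint passes its speed limit or range.

### The arm

A 6-joint arm with a two-finger parallel gripper is mounted at the origin on the work surface. World frame = base frame: x ahead of the robot, y to its left, z up, the work surface at z = 0. Lengths are in mm, angles in rad, forces in N, time in s.
With the tool pointing down it reaches from about 275 to 825 mm from the base axis. Payload 5.2 kg.
Tool frame: the origin (TCP) lies at the very end of the fingers, on their centre line; the grasp point (between the pads) lies 19 mm behind it; z points along the fingers, y is the line along which they close (so a half turn about z gives the same grasp; the last joint's range is limited). The gripper opens to 93 mm and grips with 3 to 60 N. Pads are 15 mm wide; open, the fingers measure 128 mm over their backs; the gripper's body (75 mm by 188 mm) begins 65 mm behind the grasp point.
Start: joints at [-1.307, 0.259, 1.535, -0, 1.348, -0.203], TCP at [247.537, -491.152, 218.653] pointing down, gripper open.
Joint ranges: [-3.14, 3.14], [-0.91, 2.08], [0.19, 2.58], [-1.22, 4.36], [0.22, 2.71], [-3.12, 3.12]. Speed limits (rad/s): [2.57, 2.57, 3.14, 3.14, 3.14, 3.14].

### API

Orientations are given as a unit quaternion [x, y, z, w].
In Python, from station import read_state, cams, workorder gives the robot as it stands.
- The arm moves only by the tool jog_arm, never from a script. Its argument "increments" is a list of rows, each an object with "dr": the turn, a rotation vector about the tool's x, y, z in degrees, a list of three; "dp": the shift along the tool's x, y, z in mm, a list of three; "jaw": the closure, from -1 (fully open) to 1 (shut), so that 0 is half open. A call has 1 to 5 rows; each row shifts and turns the commanded pose from where the row before left it, along the tool's axes as they then stand; what a row does not reach is not made up. A row lasts 1/10 s, in which the tool goes at most 50 mm and 8.59 degrees, less where a joint would pass 70% of its speed; a pose out of reach is approached as far as the arm can. A call is refused whole if a number of a shift passes 50 or a number of a turn 8.59, either way. A call with a gripper value outside its range is refused whole. The fingers move at their own pace and stop on an object; "squeeze" is the grip in N (left out, the last holds). Time passes only in rows, so rows that do not move let the fingers close. It gives the time, the measured TCP pose, the force, the opening and the grip force at its end, in the units of the state.
- read_state(): the state, without advancing time (a new reading comes with each control period).
- cams.read_camera(name): name is "scene" or "top" or "wrist"; returns the picture (400x640x3 uint8, blue, green, red); there is no depth.
- cams.camera_params(name): a dict with "fov_y" (degrees; the focal length in pixels is half the picture's height over the tangent of half this angle, whatever the lens; pixels are square), "cx", "cy" (the principal point, pixels), "k1" (the pictures are not rectified: a ray, as slopes to the right and down, at radius r is drawn at 1 + k1 r^2 times it, then the intrinsics apply), "R" (3x3) and "t" (3): a world point X has camera coordinates R X + t; the wrist camera has in their place "mount" (4x4, takes a point from camera to tool coordinates, whose origin is the TCP and whose axes are the flange's). Camera axes: x right, y down, z forward; pixel columns grow to the right and rows downward; lengths in mm; the calibration is good to about 2 mm. A picture is of the moment at which its call begins: read the wrist's pose just before it. camera_params takes no time and is no camera call.
- workorder.job_done(): hands the job in; it is judged then, once.
The state is a dict: "time_s": time; "q": joint angles; "qvel": joint speeds; "joint_torque": joint torques, N m; "eef_pos": TCP position; "orientation": TCP orientation; "ft_force": force on the tool from outside, world axes, zero at the start; "wrist_torque": the same for the moment, N m; "gripper_width": opening from 0.0 (shut) to 1.0 (fully open); "finger_force": force on a finger pad.
Only numpy, scipy, OpenCV 4.12 (cv2) and the standard library are available. Lean on these libraries where they do the work, as an engineer would, in place of code of your own. Each camera call takes 0.05 s, during which the arm holds its last target. There are 200 camera calls.

## Working session

There is one attempt and no reset: what is moved stays moved. The work goes in short steps, Python scripts to look and compute and a tool call to move; the robot and the scene stay as the last step left them, time stands still between calls to the robot, and variables do not carry over. Pictures are saved under pics/ and viewed, at most 10 in all, crops included, and the job is handed in when it is done.

Besides the shell and the picture viewer there is one more tool, called after ">>>" by a JSON object that holds its "api" and its "payload". jog_arm: Moves the arm, as the interface text tells. Its arguments: {"type":"object","properties":{"increments":{"type":"array","items":{"type":"object","properties":{"dr":{"type":"array","items":{"type":"number"}},"dp":{"type":"array","items":{"type":"number"}},"jaw":{"type":"number"}}}},"squeeze":{"type":"number"}},"required":["increments"]}

```bash
mkdir -p pics; ls; python3 - <<'E'
from station import read_state, cams
import cv2
print(read_state())
for n in ("scene","top"):
    p=cams.camera_params(n);print(n,p)
    cv2.imwrite(f"pics/{n}0.png",cams.read_camera(n))
print(cams.camera_params("wrist"))
E
```

```text
pics
{'time_s': 0.0, 'q': array([-1.30679207e+00,  2.59309751e-01,  1.53609989e+00,  2.93802643e-06,
        1.34795736e+00, -2.02785319e-01]), 'qvel': array([-0.00065329, -0.00060173,  0.00060649, -0.00111306,  0.00034954,
        0.00131107]), 'joint_torque': array([ 3.95715379e-04, -4.37309647e+01, -2.84005487e+01,  7.18190591e-02,
        4.13581508e-02, -1.47310161e-04]), 'eef_pos': array([ 247.39647849, -490.61023368,  217.82884047]), 'orientation': array([ 9.72886543e-01,  2.31281188e-01, -2.57198768e-05, -8.86799713e-04]), 'ft_force': array([-0.2525328 , -0.25853552, -0.52153482]), 'wrist_torque': array([-0.0002399 ,  0.03317369, -0.00325325]), 'finger_force': 0.0, 'gripper_width': 1.0004499633134134}
scene {'fov_y': 53.692402992815715, 'cx': 313.8475711022821, 'cy': 200.4542722689819, 'k1': 0.031124428542142195, 'R': array([[-0.39591384,  0.91828499,  0.00221357],
       [ 0.70553512,  0.30572898, -0.63933559],
       [-0.58776903, -0.25156005, -0.76892464]]), 't': array([ 439.59027378, -212.06112753, 1537.8646697 ])}
top {'fov_y': 50.222845377810614, 'cx': 318.8033640807929, 'cy': 199.20350076825312, 'k1': -0.10388980020656417, 'R': array([[-0.00396048, -0.99990361,  0.01330737],
       [-0.98820004,  0.0018758 , -0.15315731],
       [ 0.15311758, -0.01375691, -0.98811222]]), 't': array([-285.96118312,  533.07404911, 1422.37317881])}
{'fov_y': 64.12952113511709, 'cx': 317.4184875966986, 'cy': 204.90182828647963, 'k1': -0.0012553728947217815, 'mount': array([[ 3.09082385e-04, -9.70539461e-01, -2.40942024e-01,
         6.58896357e+01],
       [ 9.99999125e-01, -9.91262863e-06,  1.32273610e-03,
        -1.10952406e+00],
       [-1.28615595e-03, -2.40942222e-01,  9.70538609e-01,
        -1.66927823e+02],
       [ 0.00000000e+00,  0.00000000e+00,  0.00000000e+00,
         1.00000000e+00]])}
```

View pics/top0.png

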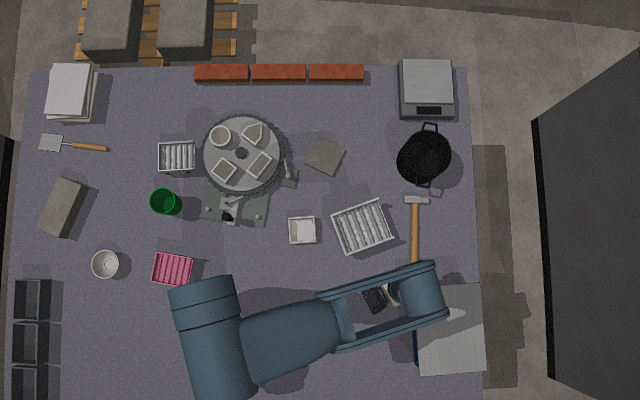

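View pics/scene0.png

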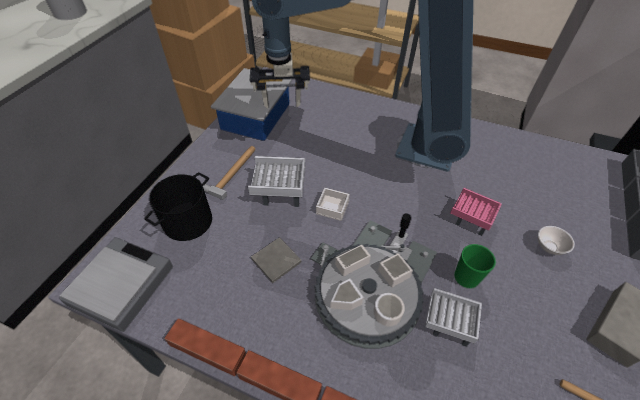

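The top view shows the turntable at about (241,153) and the house mould at (252,133). The knob is at (228,216). There are three tray candidates: the small grey one at (177,156), the large grey one at (362,227) and the pink one at (172,268). The small grey one at the rim, on the left, fits the description. I'll check it in a close crop and measure.

```bash
cat > h.py <<'E'
import numpy as np, cv2
from station import read_state, cams
from scipy.spatial.transform import Rotation as Ro
def K(p):
    f=200/np.tan(np.radians(p["fov_y"])/2); return np.array([[f,0,p["cx"]],[0,f,p["cy"]],[0,0,1.]])
def ray(n,uv):
    p=cams.camera_params(n)
    uv=np.array(uv,float).reshape(-1,1,2)
    x=cv2.undistortPoints(uv,K(p),np.array([p["k1"],0,0,0,0.]))[:,0]
    d=np.c_[x,np.ones(len(x))]
    if "R" in p: R=np.array(p["R"]);t=np.array(p["t"]);return -R.T@t,d@R
    s=read_state();M=np.array(p["mount"]);R=Ro.from_quat(s["orientation"]).as_matrix()
    return R@M[:3,3]+s["eef_pos"],d@(R@M[:3,:3]).T
def plane(n,uv,z):
    c,d=ray(n,uv); return c+d*((z-c[2])/d[:,2])[:,None]
def proj(n,X):
    p=cams.camera_params(n);X=np.array(X,float).reshape(-1,3)
    return cv2.projectPoints(X,cv2.Rodrigues(np.array(p["R"]))[0],np.array(p["t"]),K(p),np.array([p["k1"],0,0,0,0.]))[0][:,0]
E
python3 - <<'E'
from h import *
a=cv2.imread("pics/top0.png")[105:235,150:310]
b=cv2.imread("pics/scene0.png")[205:345,310:490]
cv2.imwrite("pics/c1.png",cv2.resize(a,None,fx=5,fy=5,interpolation=cv2.INTER_CUBIC)[:600])
cv2.imwrite("pics/c2.png",cv2.resize(b,None,fx=4.2,fy=4.2,interpolation=cv2.INTER_CUBIC))
E
```

```text
(no output)
```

View pics/c1.png

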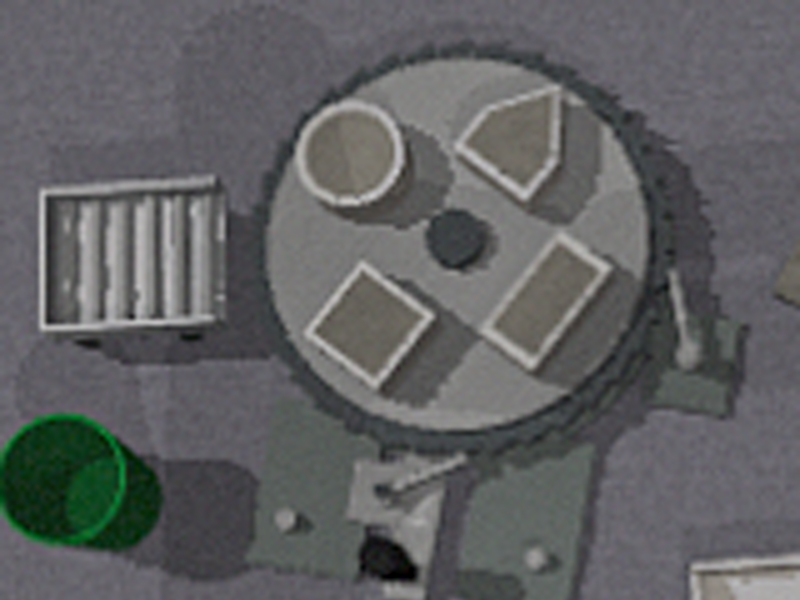

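View pics/c2.png

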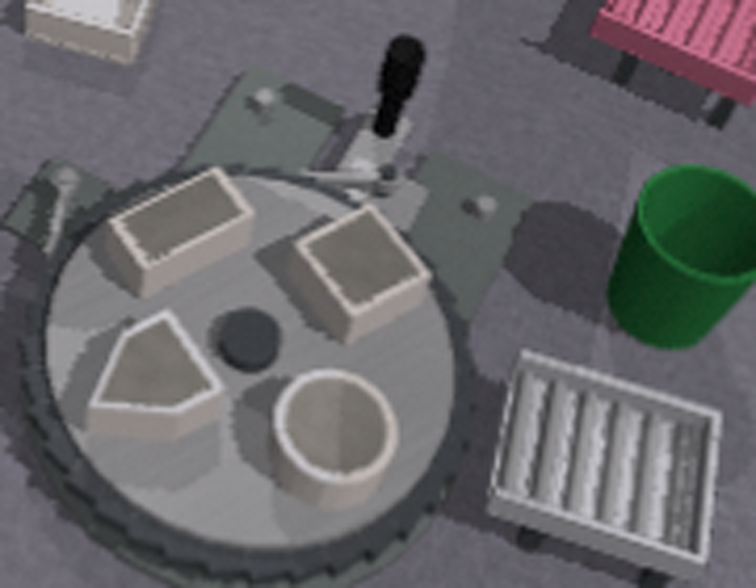

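The crop confirms the choice: the small grey tray, in c1 corners (40,190), (217,178), (222,325), (42,330), is at the rim. In c1 the house tip is (560,88) and the hub is (457,238). In c2 the knob top is (406,48).

```bash
python3 - <<'E'
from h import *
np.set_printoptions(precision=1,suppress=True)
c1=lambda l:(np.array(l)+.5)/5-.5+[150,105]
c2=lambda l:(np.array(l)+.5)/4.2-.5+[310,205]
T={"round":[(352,152)],"obl":[(563,233),(610,268),(533,368),(485,330)],"sq":[(363,264),(434,318),(377,387),(307,332)],"houseTip":[(560,88)],"houseBase":[(457,147),(527,198)]}
S={"round":[(336,428)],"obl":[(215,170),(253,212),(147,266),(110,225)],"sq":[(368,208),(430,270),(352,312),(296,245)],"houseTip":[(92,404)],"houseBase":[(167,314),(220,388)]}
for n,D,c in(("top",T,c1),("scene",S,c2)):
    print(n);m={k:plane(n,c(v),94).mean(0)[:2] for k,v in D.items()}
    h=m["houseBase"]+(m["houseTip"]-m["houseBase"])*.5; 
    ax=(m["round"]+m["obl"]+m["sq"]+h)/4
    print(m,"house",h,"axis",ax)
    tr=plane(n,c([(40,190),(217,178),(222,325),(42,330)] if n=="top" else [(524,352),(720,412),(704,568),(492,500)]),70)[:,:2]
    print("tray",tr,tr.mean(0)); t=tr.mean(0)
    ang=lambda p:np.degrees(np.arctan2(*(p-ax)[::-1]))
    print({k:ang(v) for k,v in m.items()},"tray ang",ang(t),np.linalg.norm(t-ax),"need",ang(t)-ang(m["houseTip"]))
    # knob
    im=cv2.imread(f"pics/{n}0.png"); g=im.max(2)
    k=(np.array([228,216]) if n=="top" else np.array([405,224]))
    x0,y0=k-18; mk=(g[y0:y0+36,x0:x0+36]<28).astype(np.uint8)
    nn,lab,st,ce=cv2.connectedComponentsWithStats(mk)
    for s_,c_ in zip(st[1:],ce[1:]):
        if s_[4]>15: print("dark",s_[:4]+[x0,y0,0,0],s_[4],c_+[x0,y0])
    if n=="scene": print("knobtop",plane(n,c([(406,48)]),120), "axis ang",ang(plane(n,c([(406,48)]),120)[0,:2]))
E
```

```text
top
{'round': array([746.5,  49.2]), 'obl': array([642.6, -87. ]), 'sq': array([625.5,  32.4]), 'houseTip': array([791.2, -92.2]), 'houseBase': array([731.4, -47.1])} house [761.3 -69.6] axis [694.  -18.8]
tray [[728.7 273.7]
 [736.  148.5]
 [631.5 140.1]
 [628.7 266. ]] [681.2 207.1]
{'round': np.float64(52.30916829710834), 'obl': np.float64(-126.96225163110742), 'sq': np.float64(143.24061090580946), 'houseTip': np.float64(-37.050708259525074), 'houseBase': np.float64(-37.093435342874244)} tray ang 93.2298482334835 226.1975704057009 need 130.28055649300856
dark [222 213  11   8] 40 [228.  216.8]
scene
{'round': array([746.6,  53.8]), 'obl': array([643.8, -82.3]), 'sq': array([625.9,  35.9]), 'houseTip': array([791.3, -88.1]), 'houseBase': array([732.4, -43.1])} house [761.8 -65.6] axis [694.5 -14.5]
tray [[636.  150. ]
 [627.9 270.6]
 [732.2 276. ]
 [741.4 153.3]] [684.3 212.5]
{'round': np.float64(52.70080811626823), 'obl': np.float64(-126.84568321671269), 'sq': np.float64(143.7102239467263), 'houseTip': np.float64(-37.23172395379868), 'houseBase': np.float64(-36.96473473054638)} tray ang 92.56921393370163 227.25673927420056 need 129.8009378875003
dark [399 214  12  23] 146 [404.2 223.7]
knobtop [[466.3  18.8 120. ]] axis ang 171.69264069537337
```

I get the axis at about (694,-16) and the tray direction at about 93°. The house is at -37°, so it needs about 130°, or 13 notches. The knob is at about (466,17), with the lever pointing at 171.7°. I'll approach it now.

>>> {"api": "jog_arm", "payload": {"increments": [{"dr": [0,0,7]},{"dr": [0,0,7]},{"dr": [0,0,7]},{"dr": [0,0,7]},{"dr": [0,0,7]}]}}

```text
schema error: expected keys dr, dp, jaw
```

>>> {"api": "jog_arm", "payload": {"increments": [{"dp": [12,-44,0]},{"dp": [12,-44,0]},{"dp": [12,-44,0]},{"dp": [12,-44,0]},{"dp": [12,-44,0]}]}}

```text
schema error: expected keys dr, dp, jaw
```

>>> {"api": "jog_arm", "payload": {"increments": [{"dp": [12,-44,0]},{"dp": [12,-44,0]},{"dp": [12,-44,0]},{"dp": [12,-44,0]},{"dp": [12,-44,0]}]}}

```text
schema error: expected keys dr, dp, jaw
```

>>> {"api": "jog_arm", "payload": {"increments": [{"dr": [0,0,7],"dp": [0,0,0],"jaw": -1},{"dr": [0,0,7],"dp": [0,0,0],"jaw": -1},{"dr": [0,0,7],"dp": [0,0,0],"jaw": -1},{"dr": [0,0,7],"dp": [0,0,0],"jaw": -1},{"dr": [0,0,7],"dp": [0,0,0],"jaw": -1}]}}

```text
time_s: 0.6
eef_pos: [247.5, -490.8, 218.2]
orientation: [0.997, -0.074, -0.0, -0.001]
ft_force: [0.2, 0.2, -0.1]
gripper_width: 1.001
finger_force: 0.0
```

>>> {"api": "jog_arm", "payload": {"increments": [{"dp": [12,-44,0],"dr": [0,0,0],"jaw": -1},{"dp": [12,-44,0],"dr": [0,0,0],"jaw": -1},{"dp": [12,-44,0],"dr": [0,0,0],"jaw": -1},{"dp": [12,-44,0],"dr": [0,0,0],"jaw": -1},{"dp": [12,-44,0],"dr": [0,0,0],"jaw": -1}]}}

```text
time_s: 1.1
eef_pos: [338.7, -280.2, 218.3]
orientation: [0.997, -0.072, -0.0, -0.0]
ft_force: [0.9, -0.5, 0.2]
gripper_width: 1.0
finger_force: 0.0
```

>>> {"api": "jog_arm", "payload": {"increments": [{"dp": [12,-44,0],"dr": [0,0,0],"jaw": -1},{"dp": [12,-44,0],"dr": [0,0,0],"jaw": -1},{"dp": [12,-44,0],"dr": [0,0,0],"jaw": -1},{"dp": [12,-44,0],"dr": [0,0,0],"jaw": -1},{"dp": [12,-44,0],"dr": [0,0,0],"jaw": -1}]}}

```text
time_s: 1.6
eef_pos: [429.7, -71.0, 218.6]
orientation: [0.997, -0.072, -0.0, 0.0]
ft_force: [0.1, 0.3, 0.6]
gripper_width: 1.002
finger_force: 0.0
```

>>> {"api": "jog_arm", "payload": {"increments": [{"dp": [12,-46,0],"dr": [0,0,0],"jaw": -1},{"dp": [11,-46,0],"dr": [0,0,0],"jaw": -1},{"dp": [0,0,25],"dr": [0,0,0],"jaw": -1},{"dp": [0,0,25],"dr": [0,0,0],"jaw": -1},{"dp": [0,0,0],"dr": [0,0,0],"jaw": -1}]}}

```text
time_s: 2.1
eef_pos: [462.8, 16.0, 165.5]
orientation: [0.997, -0.071, -0.004, -0.0]
ft_force: [-0.4, 0.6, 1.0]
gripper_width: 0.998
finger_force: 0.0
```

```bash
python3 - <<'E'
from h import *
s=read_state();print(s["eef_pos"],s["orientation"])
im=cams.read_camera("wrist");cv2.imwrite("pics/w1.png",im)
for t in (25,40):
    n,l,st,ce=cv2.connectedComponentsWithStats((im.max(2)<t).astype(np.uint8))
    for a,c in zip(st[1:],ce[1:]):
        if a[4]>300: print(t,a,c,plane("wrist",[c],120))
E
```

```text
[462.77042291  16.02904049 165.54242199] [ 9.97454111e-01 -7.12183533e-02 -3.60963288e-03 -4.62611750e-04]
25 [295 186  38  54 536] [313.80783582 202.91044776] [[477.76842564  16.34357825 120.        ]]
25 [198 237  36  42 667] [219.98650675 262.50824588] [[443.53751049  90.01655323 120.        ]]
25 [401 237  37  42 737] [414.70420624 262.52374491] [[423.31487184 -49.53622299 120.        ]]
25 [  79  258   72  113 1565] [114.33099042 333.53099042] [[397.38325079 183.2154224  120.        ]]
40 [ 294  186   39   54 1532] [313.81527415 214.67754569] [[469.41874795  17.56577192 120.        ]]
40 [197 236  38  44 803] [219.501868   262.90286426] [[443.28548513  90.4306483  120.        ]]
40 [401 237  38  43 796] [415.26758794 262.99497487] [[422.8870454  -49.91520883 120.        ]]
40 [    0   249   640   151 30869] [217.47827918 356.82218407] [[365.47329829 109.30605509 120.        ]]
40 [  488   249   152   100 10975] [575.66933941 297.79462415] [[ 377.52156336 -166.75647419  120.        ]]
```

View pics/w1.png

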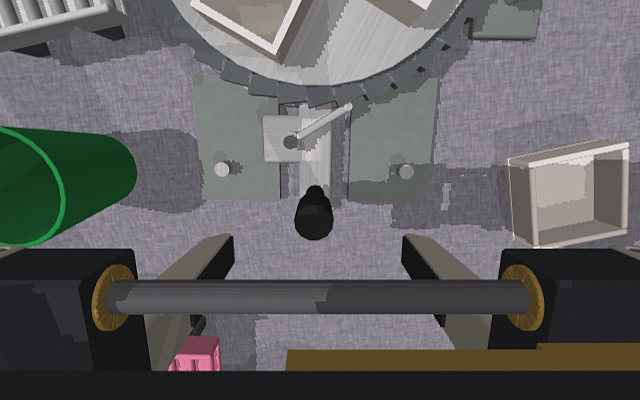

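The wrist picture shows the knob's top disc at about (314,222), centred between the fingers and roughly at (465,18). I'll descend and grip it.

>>> {"api": "jog_arm", "payload": {"increments": [{"dp": [3,-1,25],"dr": [0,0,0],"jaw": -1},{"dp": [0,0,25],"dr": [0,0,0],"jaw": -1},{"dp": [0,0,25],"dr": [0,0,0],"jaw": -1},{"dp": [0,0,11],"dr": [0,0,0],"jaw": -1},{"dp": [0,0,0],"dr": [0,0,0],"jaw": -1}]}}

```text
time_s: 2.65
eef_pos: [468.1, 15.0, 82.4]
orientation: [0.997, -0.072, -0.001, -0.0]
ft_force: [-0.5, -0.2, 0.9]
gripper_width: 1.001
finger_force: 0.0
```

>>> {"api": "jog_arm", "payload": {"increments": [{"dp": [0,0,0],"dr": [0,0,0],"jaw": 1},{"dp": [0,0,0],"dr": [0,0,0],"jaw": 1},{"dp": [0,0,0],"dr": [0,0,0],"jaw": 1},{"dp": [0,0,0],"dr": [0,0,0],"jaw": 1},{"dp": [0,0,0],"dr": [0,0,0],"jaw": 1}], "squeeze": 20}}

```text
time_s: 3.15
eef_pos: [468.8, 15.3, 83.1]
orientation: [0.997, -0.072, 0.0, 0.0]
ft_force: [0.5, -0.2, -0.7]
gripper_width: 0.618
finger_force: 0.0
```

>>> {"api": "jog_arm", "payload": {"increments": [{"dp": [0,0,0],"dr": [0,0,0],"jaw": 1},{"dp": [0,0,0],"dr": [0,0,0],"jaw": 1},{"dp": [0,0,0],"dr": [0,0,0],"jaw": 1}]}}

```text
time_s: 3.45
eef_pos: [468.5, 15.4, 82.7]
orientation: [0.997, -0.072, -0.0, -0.0]
ft_force: [-0.4, -0.4, 0.3]
gripper_width: 0.357
finger_force: 0.0
```

>>> {"api": "jog_arm", "payload": {"increments": [{"dp": [-2,0,0],"dr": [0,0,0],"jaw": 1},{"dp": [-1,0,0],"dr": [0,0,0],"jaw": 1},{"dp": [0,0,0],"dr": [0,0,0],"jaw": 1},{"dp": [0,0,0],"dr": [0,0,0],"jaw": 1}]}}

```text
time_s: 3.85
eef_pos: [467.7, 15.4, 82.8]
orientation: [0.997, -0.072, 0.002, 0.0]
ft_force: [7.1, -0.4, -6.9]
gripper_width: 0.299
finger_force: 20.0
```

>>> {"api": "jog_arm", "payload": {"increments": [{"dp": [0.6,16,0],"dr": [0,0,-4],"jaw": 1},{"dp": [0.6,16,0],"dr": [0,0,-4],"jaw": 1},{"dp": [0.6,16,0],"dr": [0,0,-4],"jaw": 1},{"dp": [0,0,0],"dr": [0,0,0],"jaw": 1}]}}

```text
time_s: 4.25
eef_pos: [466.2, -33.6, 82.8]
orientation: [0.999, 0.033, 0.002, 0.0]
ft_force: [8.2, 1.8, -6.9]
gripper_width: 0.295
finger_force: 20.0
```

```bash
cat >> h.py <<'E'
AX=np.array([694,-16.5])
def st():
    s=read_state();p=s["eef_pos"][:2]-AX
    print("t",round(s["time_s"],2),"tcp",s["eef_pos"].round(1),"r",np.hypot(*p).round(1),"ang",(np.degrees(np.arctan2(p[1],p[0]))%360).round(2),"F",s["ft_force"].round(1),"w",round(s["gripper_width"],3),"ff",round(s["finger_force"],1), "toolx",np.degrees(2*np.arctan2(*s["orientation"][1::-1])).round(1))
E
python3 -c "from h import *;st()"
```

```text
t 4.25 tcp [466.2 -33.6  82.8] r 228.5 ang 184.28 F [ 8.2  1.8 -6.9] w 0.295 ff 20.0 toolx 3.8
```

>>> {"api": "jog_arm", "payload": {"increments": [{"dp": [0.6,16,0],"dr": [0,0,-4],"jaw": 1},{"dp": [0.6,16,0],"dr": [0,0,-4],"jaw": 1},{"dp": [0,0,0],"dr": [0,0,0],"jaw": 1}]}}

```text
time_s: 4.55
eef_pos: [469.9, -55.7, 82.4]
orientation: [0.995, 0.1, 0.003, -0.008]
ft_force: [12.7, 43.0, 3.7]
gripper_width: 0.471
finger_force: 20.0
```

```bash
cat >> h.py <<'E'
def look(name):
    im=cams.read_camera("top");a=cv2.resize(im[105:235,150:310],None,fx=5,fy=5,interpolation=cv2.INTER_CUBIC)[:600];cv2.imwrite(f"pics/{name}.png",a)
    return im
def moulds(im):
    # white rim pixels on the turntable at z=94, connected shapes
    g=cv2.resize(im[105:235,150:310],None,fx=5,fy=5,interpolation=cv2.INTER_CUBIC)
    m=(g.min(2)>175).astype(np.uint8)
    c,_=cv2.findContours(m,cv2.RETR_EXTERNAL,cv2.CHAIN_APPROX_NONE)
    for k in c:
        h=cv2.convexHull(k);A=cv2.contourArea(h)
        if not 3000<A<20000: continue
        M=cv2.moments(h);uv=np.array([M["m10"],M["m01"]])/M["m00"]
        P=plane("top",[(uv+.5)/5-.5+[150,105]],94)[0,:2]-np.array([694,-18.8]);r=np.hypot(*P)
        if r<115: print("mould area",A,"r",r.round(1),"ang",np.degrees(np.arctan2(P[1],P[0])).round(1),"fill",round(A/cv2.contourArea(cv2.boxPoints(cv2.minAreaRect(h))),2))
E
python3 - <<'E'
from h import *
st();moulds(cv2.imread("pics/top0.png"));print();moulds(look("t1"))
E
```

```text
t 4.55 tcp [469.9 -55.7  82.4] r 227.5 ang 189.92 F [12.7 43.   3.7] w 0.471 ff 20.0 toolx 11.4
```

>>> {"api": "jog_arm", "payload": {"increments": [{"dp": [0.6,-16,0],"dr": [0,0,4],"jaw": 1},{"dp": [0,0,0],"dr": [0,0,0],"jaw": 1}]}}

```text
time_s: 4.8
eef_pos: [466.2, -46.1, 82.6]
orientation: [0.998, 0.067, 0.001, -0.001]
ft_force: [4.8, 1.0, -5.0]
gripper_width: 0.296
finger_force: 20.0
```

```bash
python3 - <<'E'
from h import *
st()
im=look("t2")
g=cv2.imread("pics/top0.png")
for i in (g,im): print(np.percentile(i[110:190,205:280].min(2),[50,80,90,95,99]))
E
```

```text
t 4.8 tcp [466.2 -46.1  82.6] r 229.7 ang 187.41 F [ 4.8  1.  -5. ] w 0.296 ff 20.0 toolx 7.7
[ 99.   125.   134.   149.05 177.  ]
[100. 128. 139. 150. 180.]
```

View pics/t2.png

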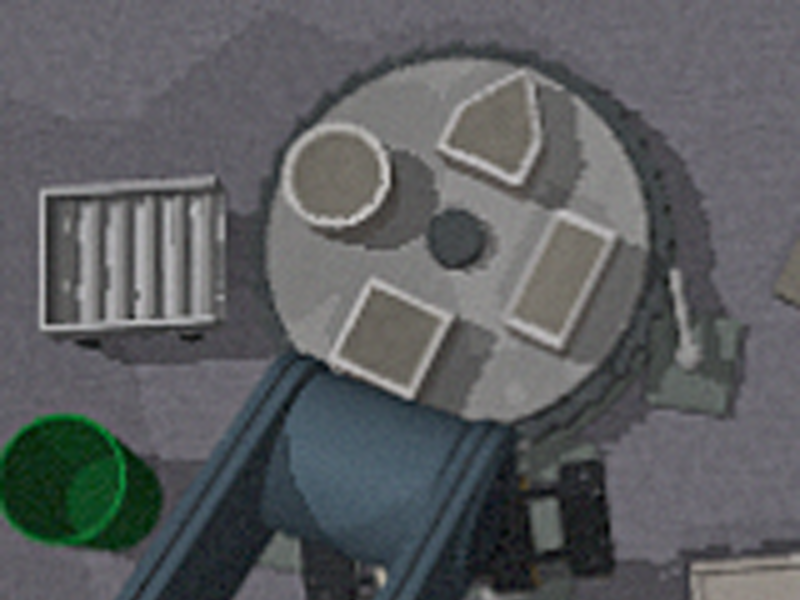

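It turned about 12°. The house tip is now at (525,70) in the crop and the arm leaves it visible. Next I'll make the mould finder work on colour and swing back.

```bash
cat >> h.py <<'E'
def moulds(im,verbose=False):
    g=cv2.resize(im[105:235,150:310],None,fx=5,fy=5,interpolation=cv2.INTER_CUBIC)
    g=cv2.GaussianBlur(g,(9,9),0).astype(int)
    m=((g[...,2]-g[...,0]>8)).astype(np.uint8)
    c,_=cv2.findContours(m,cv2.RETR_EXTERNAL,cv2.CHAIN_APPROX_NONE)
    for k in c:
        A=cv2.contourArea(k)
        if not 2500<A<20000: continue
        M=cv2.moments(k);uv=np.array([M["m10"],M["m01"]])/M["m00"]
        P=plane("top",[(uv+.5)/5-.5+[150,105]],90)[0,:2]-np.array([694,-18.8]);r=np.hypot(*P)
        if r<130: print("mould A",A,"uv",uv.round(0),"r",r.round(1),"ang",np.degrees(np.arctan2(P[1],P[0])).round(1))
E
python3 - <<'E'
from h import *
moulds(cv2.imread("pics/top0.png"));print();moulds(cams.read_camera("top"))
E
```

```text
mould A 5600.0 uv [368. 324.] r 85.4 ang 141.2
mould A 5334.5 uv [546. 297.] r 82.3 ang -126.4
mould A 5759.5 uv [350. 153.] r 88.0 ang 53.2
mould A 4724.5 uv [516. 138.] r 76.6 ang -34.5

mould A 5672.5 uv [390. 337.] r 84.8 ang 153.1
mould A 5357.5 uv [559. 277.] r 82.3 ang -114.9
mould A 5883.0 uv [336. 174.] r 87.8 ang 64.4
mould A 4714.0 uv [496. 127.] r 76.5 ang -22.6
```

>>> {"api": "jog_arm", "payload": {"increments": [{"dp": [0.9,-20,0],"dr": [0,0,5],"jaw": 1},{"dp": [0.9,-20,0],"dr": [0,0,5],"jaw": 1},{"dp": [0.9,-20,0],"dr": [0,0,5],"jaw": 1},{"dp": [0.9,-20,0],"dr": [0,0,5],"jaw": 1},{"dp": [0.9,-20,0],"dr": [0,0,5],"jaw": 1}]}}

```text
time_s: 5.4
eef_pos: [474.1, 50.7, 82.6]
orientation: [0.988, -0.152, 0.0, 0.001]
ft_force: [3.0, -3.6, -3.7]
gripper_width: 0.296
finger_force: 20.0
```

>>> {"api": "jog_arm", "payload": {"increments": [{"dp": [0.6,-16,0],"dr": [0,0,4],"jaw": 1},{"dp": [0.2,-8,0],"dr": [0,0,2],"jaw": 1},{"dp": [0,0,0],"dr": [0,0,0],"jaw": 1}]}}

```text
time_s: 5.7
eef_pos: [482.6, 73.9, 82.6]
orientation: [0.98, -0.201, 0.0, -0.0]
ft_force: [1.8, -0.3, -1.3]
gripper_width: 0.302
finger_force: 20.0
```

```bash
python3 - <<'E'
from h import *
st();moulds(cams.read_camera("top"))
E
```

```text
t 5.7 tcp [482.6  73.9  82.6] r 229.9 ang 156.85 F [ 1.8 -0.3 -1.3] w 0.302 ff 20.0 toolx -23.2
mould A 5654.0 uv [390. 337.] r 85.0 ang 153.0
mould A 5285.5 uv [559. 277.] r 82.8 ang -114.9
mould A 5758.0 uv [336. 175.] r 87.8 ang 64.6
mould A 4646.0 uv [497. 127.] r 76.9 ang -22.9
```

>>> {"api": "jog_arm", "payload": {"increments": [{"dp": [0.9,20,0],"dr": [0,0,-5],"jaw": 1},{"dp": [0.9,20,0],"dr": [0,0,-5],"jaw": 1},{"dp": [0.9,20,0],"dr": [0,0,-5],"jaw": 1},{"dp": [0.9,20,0],"dr": [0,0,-5],"jaw": 1},{"dp": [0.9,20,0],"dr": [0,0,-5],"jaw": 1}]}}

```text
time_s: 6.25
eef_pos: [464.3, -24.6, 82.6]
orientation: [1.0, 0.017, 0.001, -0.001]
ft_force: [8.7, 5.7, -8.3]
gripper_width: 0.292
finger_force: 20.0
```

>>> {"api": "jog_arm", "payload": {"increments": [{"dp": [0.6,16,0],"dr": [0,0,-4],"jaw": 1},{"dp": [0.2,8,0],"dr": [0,0,-2],"jaw": 1},{"dp": [0,0,0],"dr": [0,0,0],"jaw": 1}]}}

```text
time_s: 6.55
eef_pos: [466.4, -48.5, 82.6]
orientation: [0.998, 0.067, 0.001, -0.001]
ft_force: [4.6, 1.9, -3.4]
gripper_width: 0.3
finger_force: 20.0
```

```bash
python3 - <<'E'
from h import *
st();moulds(cams.read_camera("top"))
E
```

```text
t 6.55 tcp [466.4 -48.5  82.6] r 229.8 ang 188.01 F [ 4.6  1.9 -3.4] w 0.3 ff 20.0 toolx 7.7
mould A 5586.0 uv [452. 348.] r 83.6 ang -177.4
mould A 6027.5 uv [322. 235.] r 87.1 ang 93.0
mould A 5079.0 uv [571. 216.] r 82.9 ang -84.8
mould A 4712.5 uv [441. 117.] r 78.7 ang 6.0
```

>>> {"api": "jog_arm", "payload": {"increments": [{"dp": [0.9,-20,0],"dr": [0,0,5],"jaw": 1},{"dp": [0.9,-20,0],"dr": [0,0,5],"jaw": 1},{"dp": [0.9,-20,0],"dr": [0,0,5],"jaw": 1},{"dp": [0.9,-20,0],"dr": [0,0,5],"jaw": 1},{"dp": [0.9,-20,0],"dr": [0,0,5],"jaw": 1}]}}

```text
time_s: 7.1
eef_pos: [474.0, 50.4, 82.6]
orientation: [0.988, -0.151, -0.0, 0.001]
ft_force: [2.3, -5.2, -3.8]
gripper_width: 0.301
finger_force: 20.0
```

>>> {"api": "jog_arm", "payload": {"increments": [{"dp": [0.6,-16,0],"dr": [0,0,4],"jaw": 1},{"dp": [0.2,-8,0],"dr": [0,0,2],"jaw": 1},{"dp": [0,0,0],"dr": [0,0,0],"jaw": 1}]}}

```text
time_s: 7.4
eef_pos: [482.5, 73.6, 82.5]
orientation: [0.98, -0.201, -0.0, -0.0]
ft_force: [-0.6, 0.3, 0.2]
gripper_width: 0.297
finger_force: 20.0
```

>>> {"api": "jog_arm", "payload": {"increments": [{"dp": [0.9,20,0],"dr": [0,0,-5],"jaw": 1},{"dp": [0.9,20,0],"dr": [0,0,-5],"jaw": 1},{"dp": [0.9,20,0],"dr": [0,0,-5],"jaw": 1},{"dp": [0.9,20,0],"dr": [0,0,-5],"jaw": 1},{"dp": [0.9,20,0],"dr": [0,0,-5],"jaw": 1}]}}

```text
time_s: 7.9
eef_pos: [464.4, -24.6, 82.6]
orientation: [1.0, 0.018, 0.001, -0.001]
ft_force: [7.4, 5.8, -6.7]
gripper_width: 0.296
finger_force: 20.0
```

>>> {"api": "jog_arm", "payload": {"increments": [{"dp": [0.6,16,0],"dr": [0,0,-4],"jaw": 1},{"dp": [0.2,8,0],"dr": [0,0,-2],"jaw": 1},{"dp": [0,0,0],"dr": [0,0,0],"jaw": 1}]}}

```text
time_s: 8.2
eef_pos: [466.5, -48.6, 82.6]
orientation: [0.998, 0.068, 0.0, -0.001]
ft_force: [3.2, 3.0, -2.1]
gripper_width: 0.298
finger_force: 20.0
```

```bash
python3 - <<'E'
from h import *
st();moulds(cams.read_camera("top"))
E
```

```text
t 8.2 tcp [466.5 -48.6  82.6] r 229.8 ang 188.02 F [ 3.2  3.  -2.1] w 0.298 ff 20.0 toolx 7.8
mould A 5579.5 uv [514. 326.] r 82.5 ang -146.6
mould A 6026.0 uv [341. 294.] r 86.2 ang 122.4
mould A 5056.0 uv [552. 157.] r 84.6 ang -54.1
mould A 4817.5 uv [387. 136.] r 79.5 ang 34.8
```

>>> {"api": "jog_arm", "payload": {"increments": [{"dp": [0.9,-20,0],"dr": [0,0,5],"jaw": 1},{"dp": [0.9,-20,0],"dr": [0,0,5],"jaw": 1},{"dp": [0.9,-20,0],"dr": [0,0,5],"jaw": 1},{"dp": [0.9,-20,0],"dr": [0,0,5],"jaw": 1},{"dp": [0.9,-20,0],"dr": [0,0,5],"jaw": 1}]}}

```text
time_s: 8.75
eef_pos: [474.0, 50.2, 82.6]
orientation: [0.989, -0.151, -0.0, 0.001]
ft_force: [0.3, -3.8, -2.9]
gripper_width: 0.299
finger_force: 20.0
```

>>> {"api": "jog_arm", "payload": {"increments": [{"dp": [0.6,-16,0],"dr": [0,0,4],"jaw": 1},{"dp": [0.2,-8,0],"dr": [0,0,2],"jaw": 1},{"dp": [0,0,0],"dr": [0,0,0],"jaw": 1}]}}

```text
time_s: 9.05
eef_pos: [482.5, 73.5, 82.5]
orientation: [0.98, -0.201, -0.001, -0.0]
ft_force: [-2.5, -0.2, 1.0]
gripper_width: 0.295
finger_force: 20.0
```

>>> {"api": "jog_arm", "payload": {"increments": [{"dp": [0.9,20,0],"dr": [0,0,-5],"jaw": 1},{"dp": [0.9,20,0],"dr": [0,0,-5],"jaw": 1},{"dp": [0.9,20,0],"dr": [0,0,-5],"jaw": 1},{"dp": [0.9,20,0],"dr": [0,0,-5],"jaw": 1},{"dp": [0.9,20,0],"dr": [0,0,-5],"jaw": 1}]}}

```text
time_s: 9.55
eef_pos: [464.5, -24.8, 82.6]
orientation: [1.0, 0.018, 0.0, -0.001]
ft_force: [5.8, 5.8, -5.8]
gripper_width: 0.296
finger_force: 20.0
```

>>> {"api": "jog_arm", "payload": {"increments": [{"dp": [0.6,16,0],"dr": [0,0,-4],"jaw": 1},{"dp": [0.2,8,0],"dr": [0,0,-2],"jaw": 1},{"dp": [0,0,0],"dr": [0,0,0],"jaw": 1}]}}

```text
time_s: 9.85
eef_pos: [466.6, -48.5, 82.5]
orientation: [0.998, 0.068, 0.0, -0.001]
ft_force: [1.9, 4.3, -0.7]
gripper_width: 0.298
finger_force: 20.0
```

```bash
python3 - <<'E'
from h import *
st();moulds(look("t3"))
E
```

```text
t 9.85 tcp [466.6 -48.5  82.5] r 229.7 ang 188.01 F [ 1.9  4.3 -0.7] w 0.298 ff 20.0 toolx 7.8
mould A 6029.0 uv [389. 336.] r 85.1 ang 152.5
mould A 5387.0 uv [558. 278.] r 82.6 ang -115.5
mould A 4742.0 uv [347. 178.] r 79.6 ang 63.9
mould A 4998.0 uv [504. 116.] r 85.9 ang -24.0
```

View pics/t3.png

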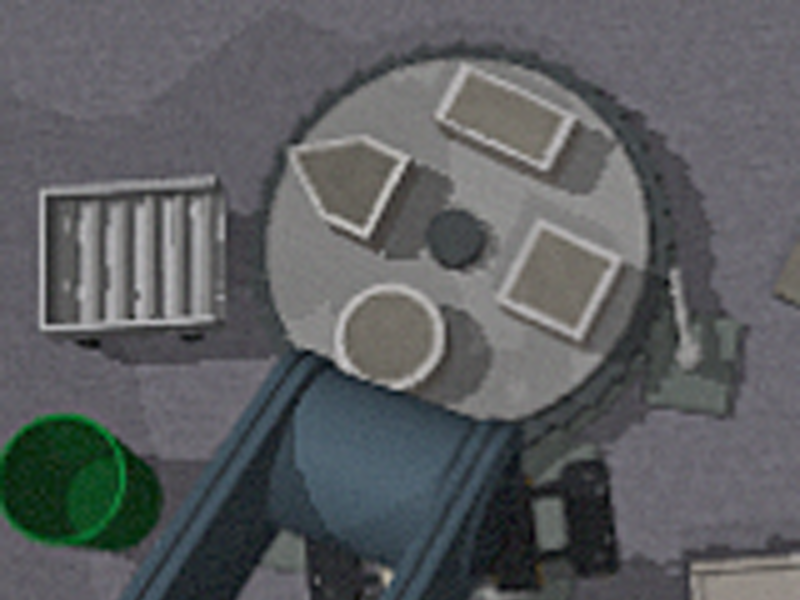

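The house now points at about 64°, with the tip at (290,150) in the crop, so about 29° remain. I'll do a back stroke, then a shortened forward stroke, and measure before the last few degrees.

>>> {"api": "jog_arm", "payload": {"increments": [{"dp": [0.9,-20,0],"dr": [0,0,5],"jaw": 1},{"dp": [0.9,-20,0],"dr": [0,0,5],"jaw": 1},{"dp": [0.9,-20,0],"dr": [0,0,5],"jaw": 1},{"dp": [0.9,-20,0],"dr": [0,0,5],"jaw": 1},{"dp": [0.9,-20,0],"dr": [0,0,5],"jaw": 1}]}}

```text
time_s: 10.4
eef_pos: [474.0, 50.1, 82.5]
orientation: [0.989, -0.151, -0.001, 0.001]
ft_force: [-0.3, -2.8, -1.4]
gripper_width: 0.301
finger_force: 20.0
```

>>> {"api": "jog_arm", "payload": {"increments": [{"dp": [0.6,-16,0],"dr": [0,0,4],"jaw": 1},{"dp": [0.2,-8,0],"dr": [0,0,2],"jaw": 1},{"dp": [0,0,0],"dr": [0,0,0],"jaw": 1}]}}

```text
time_s: 10.7
eef_pos: [482.6, 73.4, 82.5]
orientation: [0.98, -0.201, -0.001, -0.0]
ft_force: [-4.2, 1.0, 2.8]
gripper_width: 0.304
finger_force: 20.0
```

>>> {"api": "jog_arm", "payload": {"increments": [{"dp": [0.9,20,0],"dr": [0,0,-5],"jaw": 1},{"dp": [0.9,20,0],"dr": [0,0,-5],"jaw": 1},{"dp": [0.9,20,0],"dr": [0,0,-5],"jaw": 1},{"dp": [0.9,20,0],"dr": [0,0,-5],"jaw": 1},{"dp": [0.9,20,0],"dr": [0,0,-5],"jaw": 1}]}}

```text
time_s: 11.2
eef_pos: [464.6, -24.9, 82.5]
orientation: [1.0, 0.018, 0.0, -0.001]
ft_force: [3.9, 6.3, -4.2]
gripper_width: 0.3
finger_force: 20.0
```

>>> {"api": "jog_arm", "payload": {"increments": [{"dp": [0.1,4,0],"dr": [0,0,-1],"jaw": 1},{"dp": [0,0,0],"dr": [0,0,0],"jaw": 1},{"dp": [0,0,0],"dr": [0,0,0],"jaw": 1}]}}

```text
time_s: 11.5
eef_pos: [465.0, -28.7, 82.5]
orientation: [1.0, 0.023, -0.0, 0.0]
ft_force: [-1.8, -2.4, -1.4]
gripper_width: 0.296
finger_force: 20.0
```

```bash
python3 - <<'E'
from h import *
st();moulds(look("t4"))
b=cams.read_camera("scene")[205:345,310:490]
cv2.imwrite("pics/s4.png",cv2.resize(b,None,fx=4.2,fy=4.2,interpolation=cv2.INTER_CUBIC))
E
```

```text
t 11.5 tcp [465.  -28.7  82.5] r 229.3 ang 183.04 F [-1.8 -2.4 -1.4] w 0.296 ff 20.0 toolx 2.7
mould A 5919.5 uv [442. 348.] r 83.4 ang 178.0
mould A 5382.5 uv [572. 226.] r 83.1 ang -89.4
mould A 4887.0 uv [334. 225.] r 79.1 ang 88.2
mould A 4930.5 uv [451. 105.] r 86.9 ang 1.4
```

View pics/t4.png

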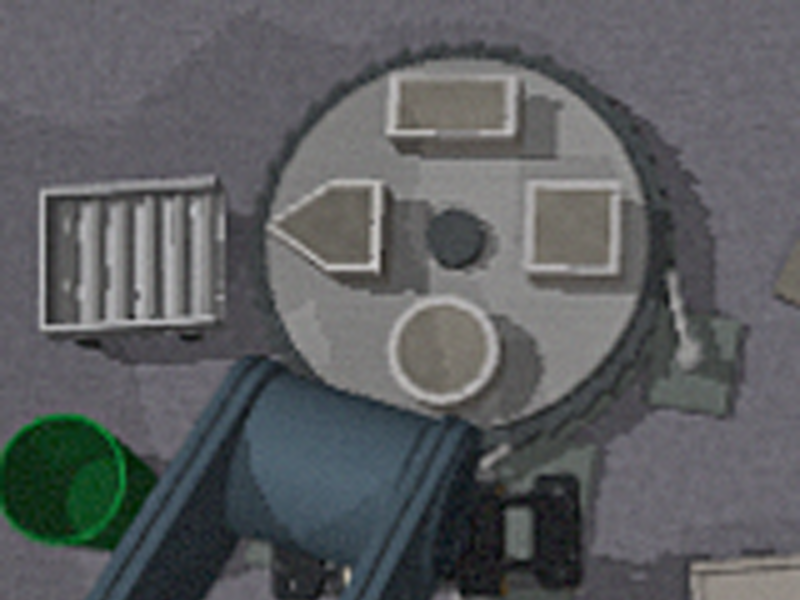

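View pics/s4.png

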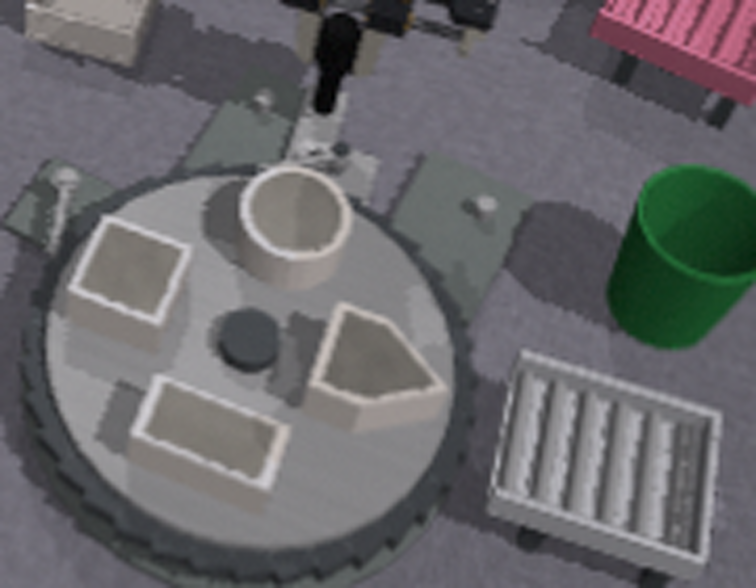

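The house tip is at (270,227) in t4 and (445,384) in s4, just short of facing the tray. I'll measure with corners in both views.

```bash
python3 - <<'E'
from h import *
np.set_printoptions(precision=1,suppress=True)
c1=lambda l:(np.array(l)+.5)/5-.5+[150,105]
c2=lambda l:(np.array(l)+.5)/4.2-.5+[310,205]
T={"round":[(444,350)],"obl":[(388,78),(517,78),(512,136),(388,134)],"sq":[(527,182),(618,184),(617,272),(528,272)],"tip":[(270,227)],"base":[(382,182),(379,272)]}
S={"round":[(295,213)],"obl":[(163,378),(288,432),(268,488),(134,432)],"sq":[(105,218),(188,250),(160,322),(72,288)],"tip":[(445,384)],"base":[(343,305),(312,380)]}
dg=lambda v:np.degrees(np.arctan2(v[1],v[0]))
for n,D,c in(("top",T,c1),("scene",S,c2)):
    m={k:plane(n,c(v),94).mean(0)[:2] for k,v in D.items()}
    h=(m["base"]+m["tip"])/2; ax=(m["round"]+m["obl"]+m["sq"]+h)/4
    tr=plane(n,c([(40,190),(217,178),(222,325),(42,330)] if n=="top" else [(524,352),(720,412),(704,568),(492,500)]),70)[:,:2]
    t=tr.mean(0); b=plane(n,c(D["base"]),94)[:,:2]; e=b[0]-b[1]
    print(n,"axis",ax,"tray",dg(t-ax),"| tip-base",dg(m["tip"]-m["base"]),"tip-ax",dg(m["tip"]-ax),"h-sq",dg(h-m["sq"]),"obl-round+90",dg(m["obl"]-m["round"])+90,"base normal",dg([-e[1],e[0]]))
E
```

```text
top axis [693.3 -18.2] tray 93.06217166554491 | tip-base 89.72605475479364 tip-ax 89.67718586729897 h-sq 89.61473091195012 obl-round+90 90.03301948209229 base normal 90.13130635327494
scene axis [693.7 -14.4] tray 92.36144714034162 | tip-base 90.99062007736377 tip-ax 90.95003313008458 h-sq 90.36053669055873 obl-round+90 90.00026898755601 base normal -93.06382588151423
```

>>> {"api": "jog_arm", "payload": {"increments": [{"dp": [0.1,6,0],"dr": [0,0,-1.5],"jaw": 1},{"dp": [0.1,5,0],"dr": [0,0,-1.2],"jaw": 1},{"dp": [0,0,0],"dr": [0,0,0],"jaw": 1},{"dp": [0,0,0],"dr": [0,0,0],"jaw": 1}]}}

```text
time_s: 12.0
eef_pos: [465.8, -38.8, 82.5]
orientation: [0.999, 0.047, -0.001, -0.0]
ft_force: [-2.4, 0.9, -0.6]
gripper_width: 0.301
finger_force: 20.0
```

```bash
python3 - <<'E'
from h import *
st();moulds(look("t5"))
E
```

```text
t 12.0 tcp [465.8 -38.8  82.5] r 229.3 ang 185.57 F [-2.4  0.9 -0.6] w 0.301 ff 20.0 toolx 5.4
mould A 5961.5 uv [446. 347.] r 83.2 ang 179.8
mould A 4635.0 uv [335. 229.] r 78.5 ang 90.5
mould A 5390.5 uv [572. 221.] r 83.1 ang -87.2
mould A 5033.5 uv [446. 105.] r 87.1 ang 3.3
```

View pics/t5.png

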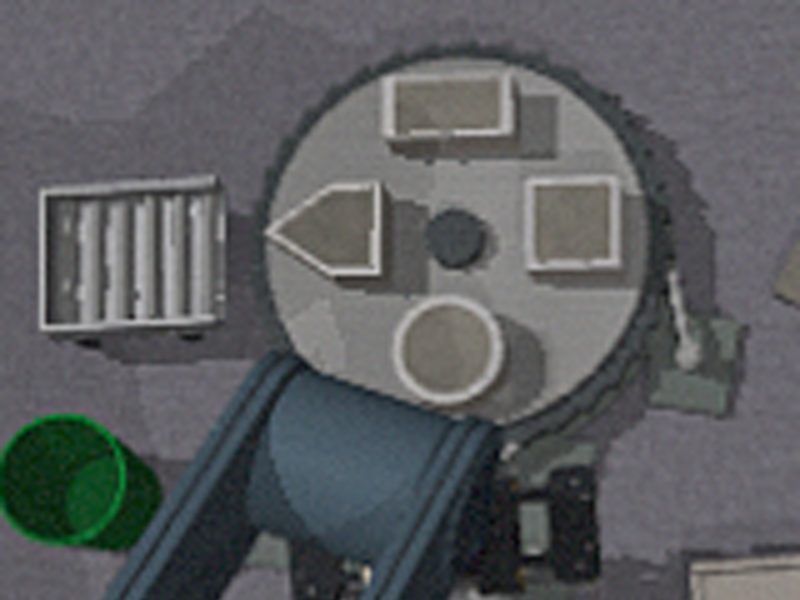

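About 0.7° remains. I'll nudge it, then let go and retreat.

>>> {"api": "jog_arm", "payload": {"increments": [{"dp": [0,2.5,0],"dr": [0,0,-0.6],"jaw": 1},{"dp": [0,0,0],"dr": [0,0,0],"jaw": 1},{"dp": [0,0,0],"dr": [0,0,0],"jaw": 1}]}}

```text
time_s: 12.35
eef_pos: [466.1, -41.5, 82.5]
orientation: [0.999, 0.053, -0.0, -0.0]
ft_force: [-4.3, 2.2, 0.8]
gripper_width: 0.299
finger_force: 20.0
```

>>> {"api": "jog_arm", "payload": {"increments": [{"dp": [0,0,0],"dr": [0,0,0],"jaw": -1},{"dp": [0,0,0],"dr": [0,0,0],"jaw": -1},{"dp": [0,0,0],"dr": [0,0,0],"jaw": -1},{"dp": [0,0,0],"dr": [0,0,0],"jaw": -1},{"dp": [0,0,0],"dr": [0,0,0],"jaw": -1}]}}

```text
time_s: 12.85
eef_pos: [466.9, -42.0, 82.8]
orientation: [0.999, 0.053, 0.0, 0.0]
ft_force: [0.5, -0.0, 0.0]
gripper_width: 0.678
finger_force: 0.0
```

>>> {"api": "jog_arm", "payload": {"increments": [{"dp": [0,0,-20],"dr": [0,0,0],"jaw": -1},{"dp": [0,0,-30],"dr": [0,0,0],"jaw": -1},{"dp": [0,0,-30],"dr": [0,0,0],"jaw": -1},{"dp": [-30,0,-20],"dr": [0,0,0],"jaw": -1},{"dp": [-30,0,-10],"dr": [0,0,0],"jaw": -1}]}}

```text
time_s: 13.35
eef_pos: [407.6, -48.7, 194.5]
orientation: [0.999, 0.053, 0.002, 0.001]
ft_force: [-0.2, -0.0, 0.0]
gripper_width: 0.994
finger_force: 0.0
```

>>> {"api": "jog_arm", "payload": {"increments": [{"dp": [-10,20,0],"dr": [0,0,0],"jaw": -1},{"dp": [0,20,0],"dr": [0,0,0],"jaw": -1},{"dp": [0,0,0],"dr": [0,0,0],"jaw": -1}]}}

```text
time_s: 13.65
eef_pos: [401.5, -90.8, 193.2]
orientation: [0.999, 0.052, 0.001, 0.001]
ft_force: [-0.5, 0.6, -0.5]
gripper_width: 1.003
finger_force: 0.0
```

```bash
python3 - <<'E'
from h import *
st();moulds(look("t6"))
E
```

```text
t 13.65 tcp [401.5 -90.8 193.2] r 301.7 ang 194.26 F [-0.5  0.6 -0.5] w 1.003 ff 0.0 toolx 5.9
mould A 5928.5 uv [448. 347.] r 83.2 ang -179.3
mould A 4795.0 uv [334. 231.] r 79.3 ang 91.4
mould A 5307.0 uv [572. 220.] r 83.0 ang -86.5
mould A 5148.0 uv [445. 105.] r 86.8 ang 4.1
```

```bash
python3 -c "
from station import workorder;print(workorder.job_done())"
```

```text
the job is handed in; nothing more can be done
None
```

The house-shaped mould now faces the small grey tray to within about 1° by camera (house about 92.5°, tray about 92.7°); it was turned only by the lever knob, released, and handed in at about 14 s, though I once pressed the lever into its end stop with about 43 N at the fingers.

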